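Counterbalance a centrifuge bucket on the dial scale and cap it

TASK

Bring the centrifuge bucket on the dial scale to the weight of its partner in the rotor, which is marked by the green sector on the dial: stand brass weights from the tray upright in it, or take out the one in it, and set the blue lid on so that it sits level and seated on the rim; with the lid on, the pointer must come to rest inside that sector. Every weight not needed stands upright on the tray, the bucket stays on the pan, and the three bottles beside the work are not pushed about or tipped.

Things in the scene. Friction and masses are not known exactly. Their poses are not given: they have to be found in the camera images.
- bucket: open round aluminium centrifuge bucket standing loose on the scale's pan: 115 mm outside diameter (120 at the rim), 60 mm tall, inside 107 mm in diameter, inner floor 6 mm above the origin; hanger lugs on its two flanks (own +y, -y) reach 67 mm from the axis, 24 to 50 mm up. Weighs 360 to 440 g, not known beforehand. Origin: centre of its underside, z up
- bucket_rim (a point): centre of the bucket's mouth, at rim height (60 mm above its underside)
- lid: blue plastic lid, 60 g, right way up on the table beside the scale: flange 125 mm in diameter; under it a chamfered spigot, 101 mm in diameter, 5 mm deep, drops into the bucket's mouth with 3 mm to spare all round. Origin: centre of the spigot's underside (seated: 55 mm above the bucket's origin), z up; top of flange at 10 mm; white knob 28 mm in diameter from 20 to 35 mm
- lid_knob (a point): middle of the lid's white knob (28 mm in diameter, 15 mm high), 28 mm above the lid's origin
- weight_50: solid brass cylinder weight of 50 g standing upright: body 18 mm in diameter and 18 mm tall, then a 5 mm high neck 10 mm in diameter, then a lifting knob 15 mm in diameter and 11 mm high (top 34 mm above the foot, middle of the knob 28.5 mm above it). The smallest; at the start on the tray. Origin: centre of its foot, z up
- weight_100: solid brass cylinder weight of 100 g standing upright: body 24 mm in diameter and 22 mm tall, then a 5 mm high neck 10 mm in diameter, then a lifting knob 15 mm in diameter and 11 mm high (top 38 mm above the foot, middle of the knob 32.5 mm above it). The middle one; at the start in the bucket. Origin: centre of its foot, z up
- weight_200: solid brass cylinder weight of 200 g standing upright: body 32 mm in diameter and 27 mm tall, then a 5 mm high neck 10 mm in diameter, then a lifting knob 15 mm in diameter and 11 mm high (top 43 mm above the foot, middle of the knob 37.5 mm above it). The largest; at the start on the tray. Origin: centre of its foot, z up
- weight_tray: low wooden tray, fixed to the table, 172 x 80 mm outside (long side along its own x), 14 mm tall, walls and floor 5 mm thick (floor 5 mm above the origin). The weights stand in a row along its long axis, about 52 mm either side of the middle; the middle place is free. Origin: centre of its underside
- scale_pan (a joint): spring pan of the dial scale, m: 0 with 500 g on it, growing as it sinks, 2.45 mm per 50 g, free from -30 to +25.5 mm. A steel dish 136 mm in diameter, 9 mm rim, above a grey housing fixed to the table (154 x 170 mm, 64 mm tall; its sloping front with the round dial reaches 172 mm from the pan's axis towards the robot)
- pan_floor (a point): centre of the pan's floor, on which the bucket stands (97 mm above the table at joint 0)
- scale_pointer (a joint): black pointer of the round 1 kg dial, in rad: 0 (pointing uphill, away from the robot) with 500 g on the pan, growing clockwise as seen from above, 0.25 rad for each 50 g; it follows the pan
- set_sector (a joint): middle of the green sector on the dial, in rad, on the same zero and sense as the pointer: the weight of its partner bucket (the capped one standing at the far left), set beforehand. The sector spans 0.175 rad (35 g) either side of it. It lies under the dial's glass and cannot be touched
- pointer_tip (a point): point on the pointer's line, 40 mm from the dial's centre; its x axis runs along the pointer
- sector_mid (a point): point on the middle line of the green sector, 40 mm from the dial's centre; its x axis runs along that line
- amber_bottle: bystander: amber bottle with black cap, 46 mm in diameter, 92 mm tall, behind the scale to the right. Origin: centre of its underside
- white_bottle: bystander: white plastic bottle with white cap, 50 mm in diameter, 84 mm tall, behind the scale to the left. Origin: centre of its underside
- media_bottle: bystander: pink media bottle with orange cap, 68 mm in diameter, 148 mm tall, at the right edge of the table. Origin: centre of its underside

How it is judged:
At the end, for the whole second after the job is handed in: All at rest: pointer inside the green sector (within 0.175 rad of its middle); lid down in the bucket's mouth, within 6 mm of centre, level within 0.03 rad; bucket upright on the pan (within 14 mm); each weight upright (0.15 rad) on the floor of the bucket or of the tray (angle between the x axis of pointer_tip and the x axis of sector_mid, either way round below 0.175 rad and distance between bucket and pan_floor below 0.014 m and angle between bucket's own z axis and vertical below 0.03 rad and horizontal distance between lid and bucket_rim below 0.006 m and z of lid in the frame of bucket between 0.053 and 0.0575 m and angle between the z axis of lid and the z axis of bucket, either way round below 0.03 rad and ((horizontal distance between weight_50 and bucket below 0.052 m and z of weight_50 in the frame of bucket between 0.004 and 0.009 m) or (x of weight_50 in the frame of weight_tray between -0.081 and 0.081 m and y of weight_50 in the frame of weight_tray between -0.036 and 0.036 m and z of weight_50 in the frame of weight_tray between 0.003 and 0.009 m)) and angle between each of weight_50, weight_100, weight_200's own z axis and vertical below 0.15 rad and linear speed of each of weight_50, weight_100, weight_200, lid below 0.02 m/s and ((horizontal distance between weight_100 and bucket below 0.052 m and z of weight_100 in the frame of bucket between 0.004 and 0.009 m) or (x of weight_100 in the frame of weight_tray between -0.081 and 0.081 m and y of weight_100 in the frame of weight_tray between -0.036 and 0.036 m and z of weight_100 in the frame of weight_tray between 0.003 and 0.009 m)) and ((horizontal distance between weight_200 and bucket below 0.052 m and z of weight_200 in the frame of bucket between 0.004 and 0.009 m) or (x of weight_200 in the frame of weight_tray between -0.081 and 0.081 m and y of weight_200 in the frame of weight_tray between -0.036 and 0.036 m and z of weight_200 in the frame of weight_tray between 0.003 and 0.009 m)) and velocity of joint scale_pan between -0.005 and 0.005 m/s); the robot touches nothing.
It fails at once if the amber bottle is shoved more than 25 mm or tipped (distance of amber_bottle from where it was at the start of the episode above 0.025 m or angle between amber_bottle's own z axis and vertical above 0.3 rad).
It fails at once if the white bottle is shoved more than 25 mm or tipped (distance of white_bottle from where it was at the start of the episode above 0.025 m or angle between white_bottle's own z axis and vertical above 0.3 rad).
It fails at once if the media bottle is shoved more than 25 mm or tipped (distance of media_bottle from where it was at the start of the episode above 0.025 m or angle between media_bottle's own z axis and vertical above 0.3 rad).
It also fails if it takes over 72 s, if anything falls off the work surface, if the arm or the gripper's body presses on something with over 40 N, if the wrist force passes 120 N, or if a joint passes its speed limit or range.

ROBOT

A 7-joint arm with a two-finger parallel gripper is mounted at the origin on a cart in front of the work surface, level with it; the furniture and walls round the work are solid. World frame = base frame: x ahead of the robot, y to its left, z up, the work surface at z = 0. Lengths are in m, angles in rad, forces in N, time in s.
With the tool pointing down it reaches from about 0.4 to 0.85 m from the base axis. Payload 10.4 kg.
Tool frame: the origin (TCP) lies at the very end of the fingers, on their centre line; the grasp point (between the pads) lies 19 mm behind it; z points along the fingers, y is the line along which they close (so a half turn about z gives the same grasp; the last joint's range is limited). The gripper opens to 87 mm and grips with 3 to 60 N. Pads are 19 mm wide; open, the fingers measure 117 mm over their backs; the gripper's body (75 mm by 190 mm) begins 51 mm behind the grasp point.
Start: joints at [-1.224, 0.332, -0.065, 1.46, 0.022, 1.35, -0.088], TCP at [0.226, 0.583, 0.223] pointing down, gripper open.
Joint ranges: [-2.6, 2.6], [-0.5, 2.12], [-1.47, 1.34], [0.16, 2.42], [-1.27, 4.41], [0.06, 2.06], [-2.6, 2.6]. Speed limits (rad/s): [2.22, 2.22, 2.79, 2.79, 3.14, 3.14, 3.14].

INTERFACE

Orientations are given as a unit quaternion [x, y, z, w].
In Python, from bench import * gives the robot as it stands.
- The arm moves only by the tool carry_out, never from a script. Its argument "deltas" is a list of rows, each an object with "hand": the finger opening in mm, from 0 to 87; "dp": the shift along the tool's x, y, z each as a share of 250 mm, from -1 to 1, a list of three; "spin": the turn about the tool's z as a share of pi rad, from -1 to 1. In form: [{"hand": hand, "dp": [dx, dy, dz], "spin": spin}, ...]. A call has 1 to 20 rows; each row is the pose to reach, as a shift and turn from the pose commanded when the call began, along the tool's axes at that moment, turning the shorter way round; what a row does not reach only later rows make up. A row lasts 1/10 s, in which the tool goes at most 50 mm and 8.59 degrees, less where a joint would pass 70% of its speed; a pose out of reach is approached as far as the arm can. A call with a number of a shift or a turn outside -1 to 1 is refused whole. A call with a gripper value outside its range is refused whole. The fingers move at their own pace and stop on an object; "force" is the grip in N (left out, the last holds). Time passes only in rows, so rows that repeat a pose let the fingers close. It gives the time, the measured TCP pose, the force, the opening and the grip force at its end, in the units of the state.
- read_state(): the state, without advancing time (a new reading comes with each control period).
- camera(name): name is "scene" or "side" or "wrist"; returns the picture (420x560x3 uint8, red, green, blue); there is no depth.
- get_calibration(name): a dict with "fx", "fy", "cx", "cy" (pixels), "R" (3x3) and "t" (3): a world point X has camera coordinates R X + t; the wrist camera has in their place "mount" (4x4, takes a point from camera to tool coordinates, whose origin is the TCP and whose axes are the flange's). Camera axes: x right, y down, z forward; pixel columns grow to the right and rows downward; lengths in m; the calibration is good to about 2 mm. A picture is of the moment at which its call begins: read the wrist's pose just before it. get_calibration takes no time and is no camera call.
- close_job(): hands the job in; it is judged then, once.
The state is a dict: "time": time; "joint_positions": joint angles; "joint_vel": joint speeds; "joint_torque": joint torques, N m; "ee_pos": TCP position; "eef_rot": TCP orientation; "ft_force": force on the tool from outside, world axes, zero at the start; "torque": the same for the moment, N m; "width": finger opening in m; "grip_force": force on a finger pad.
Only numpy, scipy, OpenCV 4.12 (cv2) and the standard library are available. Lean on these libraries where they do the work, as an engineer would, in place of code of your own. Each camera call takes 0.05 s, during which the arm holds its last target. There are 200 camera calls.

## Working session

There is one attempt and no reset: what is moved stays moved. The work goes in short steps, Python scripts to look and compute and a tool call to move; the robot and the scene stay as the last step left them, time stands still between calls to the robot, and variables do not carry over. Pictures are saved under pics/ and viewed, at most 10 in all, crops included, and the job is handed in when it is done.

Besides the shell and the picture viewer there is one more tool, called after "Request:" in YAML: its name, and indented under it one key for each argument. carry_out: Moves the arm, as the interface text tells. Its arguments: {"type":"object","properties":{"deltas":{"type":"array","items":{"type":"object","properties":{"hand":{"type":"number"},"dp":{"type":"array","items":{"type":"number","minimum":-1,"maximum":1}},"spin":{"type":"number","minimum":-1,"maximum":1}}}},"force":{"type":"number"}},"required":["deltas"]}

```bash
mkdir -p pics; ls; python3 - <<'E'
from bench import *
import cv2,numpy as np
s=read_state(); print(s['time'],s['ee_pos'],s['eef_rot'],s['width'])
for n in ("scene","side","wrist"):
    im=camera(n); cv2.imwrite(f'pics/{n}0.png',im[:,:,::-1]); c=get_calibration(n); print(n,{k:np.round(v,4).tolist() for k,v in c.items()})
E
```

```text
pics
0.0 [0.22579473 0.58237212 0.22175536] [ 1.83844580e-01  9.82955072e-01 -7.00889465e-04 -7.71007483e-05] 0.08730480107870583
scene {'fx': 433.6049, 'fy': 433.6049, 'cx': 277.3779, 'cy': 210.6997, 'R': [[-0.8965, -0.4424, -0.0217], [-0.2722, 0.5889, -0.761], [0.3495, -0.6764, -0.6483]], 't': [0.5922, 0.1383, 0.9223]}
side {'fx': 440.081, 'fy': 440.081, 'cx': 279.1561, 'cy': 209.4693, 'R': [[0.9971, 0.0734, 0.0205], [0.0476, -0.3897, -0.9197], [-0.0595, 0.918, -0.392]], 't': [-0.5921, 0.1312, 0.8899]}
wrist {'fx': 374.6748, 'fy': 374.6748, 'cx': 283.4699, 'cy': 213.0134, 'mount': [[-0.0003, -0.9589, -0.2839, 0.078], [1.0, -0.0005, 0.0007, 0.0], [-0.0008, -0.2839, 0.9589, -0.1606], [0.0, 0.0, 0.0, 1.0]]}
```

View pics/scene0.png

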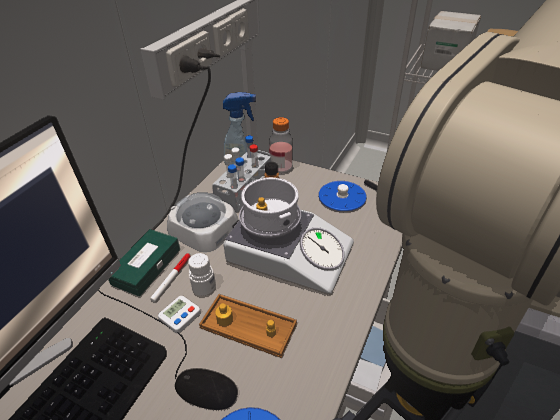

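View pics/side0.png

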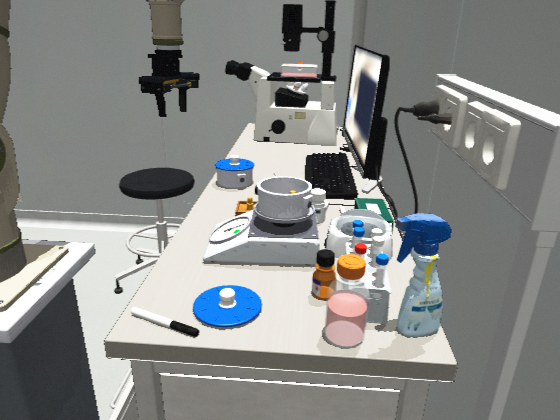

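The scene view shows the lid at (343,195) with its knob at (343,190). The tray is near (248,325), with weight_200 at (224,314) and weight_50 at (271,327). The bucket mouth is at (270,195) with weight_100's knob at (261,203), and the dial is at (322,248) with its green sector at (319,236). In the side view the lid is at (228,305), the bucket at (285,195) and the dial at (230,230). Next I triangulate coarsely.

```bash
cat > h.py <<'E'
from bench import *
import cv2,numpy as np
from scipy.spatial.transform import Rotation as Rn
def cam(n,s=None):
    c=get_calibration(n); K=np.array([[c['fx'],0,c['cx']],[0,c['fy'],c['cy']],[0,0,1]])
    if n=='wrist':
        T=np.eye(4);T[:3,:3]=Rn.from_quat(s['eef_rot']).as_matrix();T[:3,3]=s['ee_pos']
        M=np.linalg.inv(T@np.array(c['mount'])); return K,M[:3,:3],M[:3,3]
    return K,np.array(c['R']),np.array(c['t'])
def ray(C,p):
    K,R,t=C; d=R.T@np.linalg.solve(K,[p[0],p[1],1.]); return -R.T@t,d/np.linalg.norm(d)
def plane(C,p,z):
    o,d=ray(C,p); return o+d*(z-o[2])/d[2]
def tri(*cp):
    A=0;b=0;rs=[ray(C,p) for C,p in cp]
    for o,d in rs:
        P=np.eye(3)-np.outer(d,d);A=A+P;b=b+P@o
    X=np.linalg.solve(A,b); return X,max(np.linalg.norm(np.cross(d,X-o)) for o,d in rs)
def proj(C,X):
    K,R,t=C; q=K@(R@np.asarray(X)+t); return q[:2]/q[2]
def blobs(im,lo,hi,amin=20):
    m=cv2.inRange(cv2.cvtColor(im,cv2.COLOR_RGB2HSV),lo,hi)
    n,l,st,ce=cv2.connectedComponentsWithStats(m)
    return [(int(st[i,4]),ce[i].round(1).tolist(),st[i,:4].tolist()) for i in range(1,n) if st[i,4]>=amin],l
def to_tool(s,d):  # world shift -> dp share
    return np.round(Rn.from_quat(s['eef_rot']).as_matrix().T@np.asarray(d)/0.25,3)
E
python3 - <<'E'
from h import *
A=cam('scene');B=cam('side')
a=cv2.imread('pics/scene0.png');b=cv2.imread('pics/side0.png')
for im in(a,b):
    print('blue',blobs(im[:,:,::-1],(100,150,80),(125,255,255),60)[0]); print('brass',blobs(im[:,:,::-1],(15,150,80),(30,255,255),8)[0]);print('green',blobs(im[:,:,::-1],(45,120,80),(75,255,255),4)[0])
print('knob',tri((A,(343,190)),(B,(227.5,297))))
print('lid plane',plane(A,(343,195),.015),plane(B,(228,305),.015))
print('dial',tri((A,(322,248)),(B,(230,230))))
print('bucket rim',tri((A,(270,192)),(B,(285,187))))
print('w200',plane(A,(224,312),.04),'w50',plane(A,(271,325),.03),'w100',plane(A,(261,202),.13),'tray',plane(A,(248,325),.014))
print(np.array(A[1]).T@-A[2],B[1].T@-B[2])
crops=[cv2.resize(a[220:280,290:356],(400,364),interpolation=3),cv2.resize(b[205:250,200:260],(400,300),interpolation=3)]
c=np.zeros((600,800,3),np.uint8);c[:364,:400]=crops[0];c[:300,400:]=crops[1]
w=cv2.imread('pics/wrist0.png');c[300:,400:]=cv2.resize(w,(400,300))
c[364:,:400]=cv2.resize(a[290:360,195:310],(400,236))
cv2.imwrite('pics/mos1.png',c)
E
```

```text
blue [(952, [342.0, 196.3], [319, 181, 47, 30]), (473, [250.6, 414.7], [222, 408, 58, 12])]
brass [(77, [261.0, 203.8], [257, 198, 10, 12]), (317, [223.4, 314.4], [215, 303, 18, 24]), (144, [270.4, 328.0], [266, 319, 10, 18]), (28, [400.4, 400.1], [397, 394, 11, 16])]
green [(25, [318.5, 235.3], [316, 233, 6, 6])]
blue [(331, [233.9, 164.8], [215, 159, 39, 12]), (1394, [422.8, 236.2], [397, 216, 54, 46]), (157, [357.9, 228.1], [353, 220, 12, 17]), (114, [381.6, 259.0], [376, 254, 12, 11]), (1948, [226.9, 307.0], [193, 285, 69, 42])]
brass [(30, [170.2, 81.0], [164, 79, 14, 5]), (8, [189.4, 83.6], [188, 82, 3, 5]), (11, [292.3, 191.5], [290, 191, 6, 2]), (173, [245.5, 205.4], [236, 197, 22, 17]), (288, [351.3, 261.0], [338, 254, 27, 15]), (52, [429.8, 266.9], [425, 258, 11, 17]), (9, [316.9, 265.9], [316, 264, 3, 5]), (8, [332.6, 267.2], [332, 265, 2, 5]), (17, [427.2, 281.1], [426, 278, 3, 9]), (49, [323.6, 291.5], [320, 285, 9, 14])]
green [(10, [236.2, 231.0], [234, 230, 5, 3])]
knob (array([ 0.50301179, -0.06332145,  0.02384118]), np.float64(0.0016281849670488355))
lid plane [ 0.49749551 -0.05467862  0.015     ] [ 0.50736824 -0.07445145  0.015     ]
dial (array([0.4669401 , 0.17294705, 0.04244184]), np.float64(0.0007359471257180338))
bucket rim (array([0.59056713, 0.16981977, 0.15389233]), np.float64(0.00022279253198646194))
w200 [0.57158851 0.40670538 0.04      ] w50 [0.48144271 0.38829343 0.03      ] w100 [0.60666592 0.18189936 0.13      ] tray [0.52665295 0.39745452 0.014     ]
[0.24623879 0.80439353 0.71612128] [ 0.63701895 -0.72246006  0.48165918]
```

View pics/mos1.png

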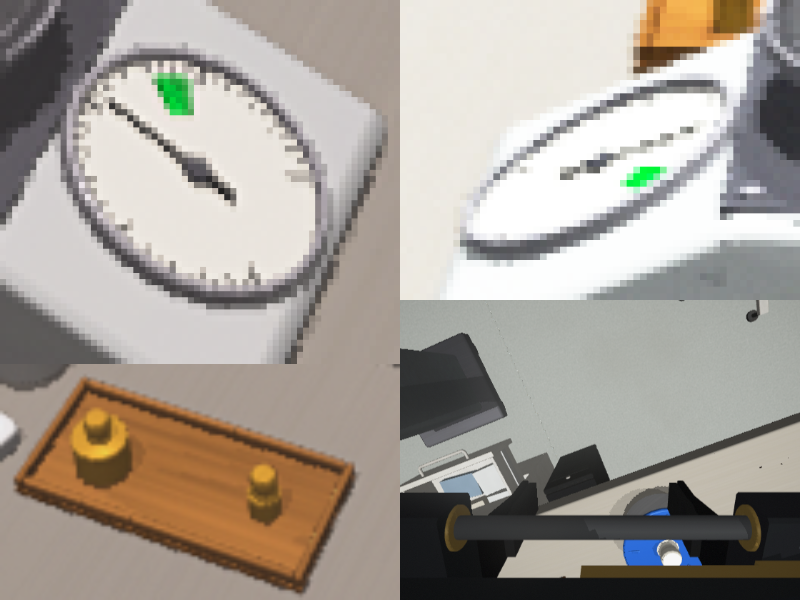

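The mosaic shows the pointer running close to uphill, from hub (200,170) to tip (110,102) in the crop. The green sector lies about 0.7 rad clockwise of it, and both tray weights stand upright. I move the wrist camera in for precise looks.

Request:
carry_out:
  deltas:
    - {"hand":87,"dp":[-0.714,-0.328,-0.12],"spin":-0.118}
    - {"hand":87,"dp":[-0.714,-0.328,-0.12],"spin":-0.118}
    - {"hand":87,"dp":[-0.714,-0.328,-0.12],"spin":-0.118}
    - {"hand":87,"dp":[-0.714,-0.328,-0.12],"spin":-0.118}
    - {"hand":87,"dp":[-0.714,-0.328,-0.12],"spin":-0.118}
    - {"hand":87,"dp":[-0.714,-0.328,-0.12],"spin":-0.118}

```text
time: 0.75
ee_pos: [0.3637, 0.4408, 0.2527]
eef_rot: [0.001, 1.0, 0.0, 0.0]
ft_force: [-1.0, 0.9, -0.5]
width: 0.0868
grip_force: 0.0
```

Request:
carry_out:
  deltas:
    - {"hand":40,"dp":[-0.465,-0.32,-0.1],"spin":0}
    - {"hand":40,"dp":[-0.465,-0.32,-0.1],"spin":0}
    - {"hand":40,"dp":[-0.465,-0.32,-0.1],"spin":0}
    - {"hand":40,"dp":[-0.465,-0.32,-0.1],"spin":0}
    - {"hand":40,"dp":[-0.465,-0.32,-0.1],"spin":0}

```text
time: 1.25
ee_pos: [0.4785, 0.3627, 0.2769]
eef_rot: [-0.001, 1.0, 0.0, -0.001]
ft_force: [-0.5, 0.3, -0.4]
width: 0.055
grip_force: 0.0
```

```bash
python3 - <<'E'
from h import *
import json
s=read_state();im=camera('wrist');cv2.imwrite('pics/w1.png',im[:,:,::-1])
json.dump({k:list(map(float,s[k])) for k in('ee_pos','eef_rot')},open('w1.json','w'));print(s['ee_pos'])
print(blobs(im,(15,150,80),(30,255,255),20)[0],blobs(im,(45,120,80),(75,255,255),10)[0],blobs(im,(100,150,80),(125,255,255),60)[0])
E
```

```text
[0.47853408 0.36272555 0.27694086]
[(126, [309.9, 180.4], [304, 171, 12, 17]), (23, [329.1, 235.5], [327, 231, 6, 9]), (749, [317.4, 258.3], [302, 240, 35, 38]), (23, [296.1, 248.3], [294, 243, 5, 12]), (27, [299.0, 263.4], [298, 256, 4, 15]), (31, [334.3, 271.2], [330, 267, 9, 9]), (112, [425.9, 304.7], [421, 290, 10, 29]), (98, [427.2, 341.0], [421, 329, 11, 22]), (64, [139.3, 340.4], [136, 330, 8, 21])] [(154, [81.8, 186.6], [74, 179, 17, 17])] [(8231, [519.5, 107.0], [475, 38, 85, 133])]
```

Request:
carry_out:
  deltas:
    - {"hand":40,"dp":[0,-0.72,0],"spin":0}
    - {"hand":40,"dp":[0,-0.72,0],"spin":0}
    - {"hand":40,"dp":[0,-0.72,0],"spin":0}
    - {"hand":40,"dp":[0,-0.72,0],"spin":0}
    - {"hand":40,"dp":[0,-0.72,0],"spin":0}
    - {"hand":40,"dp":[0,-0.72,0],"spin":0}

```text
time: 1.9
ee_pos: [0.4782, 0.1837, 0.2775]
eef_rot: [-0.002, 1.0, 0.0, -0.0]
ft_force: [-0.2, 0.1, 1.0]
width: 0.0401
grip_force: 0.0
```

```bash
python3 - <<'E'
from h import *
import json
s=read_state();im=camera('wrist');cv2.imwrite('pics/w2.png',im[:,:,::-1])
json.dump({k:list(map(float,s[k])) for k in('ee_pos','eef_rot')},open('w2.json','w'));print(s['ee_pos'],s['time'])
print(blobs(im,(15,150,80),(30,255,255),20)[0],blobs(im,(45,120,80),(75,255,255),10)[0],blobs(im,(100,150,80),(125,255,255),60)[0])
a=cv2.imread('pics/w1.png');c=np.zeros((600,800,3),np.uint8)
c[:300,:400]=cv2.resize(a,(400,300));c[300:,:400]=cv2.resize(im[:,:,::-1],(400,300))
b=blobs(im,(45,120,80),(75,255,255),10)[0]
x,y=map(int,b[0][1]) if b else (280,210)
x0,y0=max(x-80,0),max(y-90,0); z=im[y0:y0+150,x0:x0+160,::-1]; c[:375,400:]=cv2.resize(z,(400,375),interpolation=3);print(x0,y0)
cv2.imwrite('pics/mos2.png',c)
E
```

```text
[0.4782028  0.18370017 0.27750509] 1.9
[(1030, [470.8, 182.3], [448, 150, 42, 80]), (55, [447.2, 166.4], [442, 158, 10, 16]), (51, [444.5, 203.8], [440, 198, 9, 14]), (41, [449.1, 221.8], [446, 212, 6, 20]), (34, [478.2, 218.6], [475, 213, 8, 11]), (35, [443.1, 221.3], [439, 214, 8, 15]), (96, [459.5, 227.2], [451, 215, 17, 21]), (73, [430.3, 233.8], [424, 224, 11, 24]), (890, [463.6, 253.5], [444, 227, 38, 42]), (23, [444.5, 234.6], [442, 230, 5, 10]), (41, [438.5, 242.2], [435, 237, 7, 11]), (76, [427.6, 256.9], [423, 244, 10, 24]), (93, [438.7, 258.3], [435, 248, 8, 21]), (114, [391.7, 303.0], [387, 289, 10, 29]), (104, [393.0, 340.0], [388, 324, 9, 27]), (57, [173.9, 341.6], [171, 333, 9, 18]), (48, [283.3, 337.6], [277, 336, 13, 5]), (3201, [310.9, 378.6], [151, 366, 308, 22])] [(140, [251.3, 186.5], [244, 179, 16, 16])] [(7503, [76.2, 190.3], [23, 140, 106, 102])]
171 96
```

View pics/mos2.png

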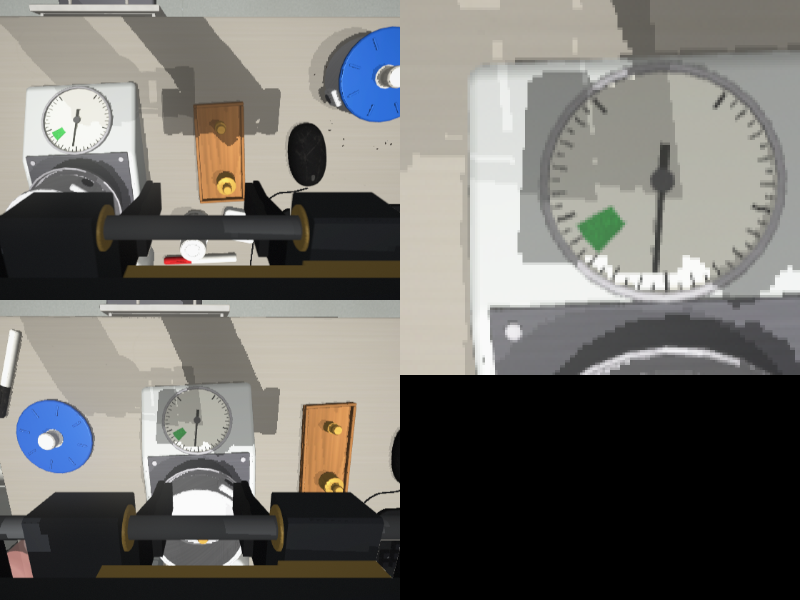

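The picture shows the dial with pointer and sector about 0.82 rad apart: hub (662,181), pointer tip (656,272), green (601,229). That is about 164 g. The lid takes 60 g of it, so about 100 g more is needed, which means swapping weight_100 for weight_200. The tray is at right with both weights, and the bucket is hidden by the fingers. I look over the bucket next.

Request:
carry_out:
  deltas:
    - {"hand":40,"dp":[-0.56,0.1,-0.15],"spin":0}
    - {"hand":40,"dp":[-0.56,0.1,-0.15],"spin":0}
    - {"hand":40,"dp":[-0.56,0.1,-0.15],"spin":0}
    - {"hand":40,"dp":[-0.56,0.1,-0.15],"spin":0}
    - {"hand":40,"dp":[-0.56,0.1,-0.15],"spin":0}

```text
time: 2.45
ee_pos: [0.619, 0.2096, 0.313]
eef_rot: [-0.002, 1.0, -0.0, -0.001]
ft_force: [-0.4, 0.1, -1.0]
width: 0.0399
grip_force: 0.0
```

```bash
python3 - <<'E'
from h import *
import json
s=read_state();im=camera('wrist');cv2.imwrite('pics/w3.png',im[:,:,::-1])
json.dump({k:list(map(float,s[k])) for k in('ee_pos','eef_rot')},open('w3.json','w'));print(s['ee_pos'])
E
```

```text
[0.61902196 0.20960047 0.31298611]
```

Request:
carry_out:
  deltas:
    - {"hand":40,"dp":[0,0.5,0],"spin":0}
    - {"hand":40,"dp":[0,0.5,0],"spin":0}
    - {"hand":40,"dp":[0,0.5,0],"spin":0}
    - {"hand":40,"dp":[0,0.5,0],"spin":0}
    - {"hand":40,"dp":[0,0.5,0],"spin":0}

```text
time: 3.0
ee_pos: [0.6178, 0.3327, 0.3155]
eef_rot: [-0.001, 1.0, 0.0, -0.0]
ft_force: [0.4, -0.7, 0.1]
width: 0.0403
grip_force: 0.0
```

```bash
python3 - <<'E'
from h import *
import json
s=read_state();im=camera('wrist');cv2.imwrite('pics/w4.png',im[:,:,::-1])
json.dump({k:list(map(float,s[k])) for k in('ee_pos','eef_rot')},open('w4.json','w'));print(s['ee_pos'],s['time'])
C=cam('wrist',s);C3=cam('wrist',json.load(open('w3.json')))
a=cv2.imread('pics/w3.png');b=im[:,:,::-1];c=np.zeros((600,800,3),np.uint8)
def crop(I,C,X,dst,sz,hs):
    p=proj(C,X).round().astype(int); x0,y0=max(0,min(p[0]-hs,560-2*hs)),max(0,min(p[1]-hs,420-2*hs)); print(dst,'x0y0',x0,y0,'scale',sz/(2*hs))
    c[dst[1]:dst[1]+sz,dst[0]:dst[0]+sz]=cv2.resize(I[y0:y0+2*hs,x0:x0+2*hs],(sz,sz),interpolation=cv2.INTER_CUBIC)
crop(a,C3,(.59,.17,.155),(0,0),300,75);crop(b,C,(.59,.17,.155),(0,300),300,75)
crop(a,C3,(.525,.395,.03),(300,0),300,75);crop(b,C,(.525,.395,.03),(300,300),300,75)
c[:150,600:]=cv2.resize(a,(200,150));c[150:300,600:]=cv2.resize(b,(200,150))
cv2.imwrite('pics/mos3.png',c)
E
```

```text
[0.61778897 0.3327081  0.31545949] 3.0
(0, 0) x0y0 162 87 scale 2.0
(0, 300) x0y0 19 87 scale 2.0
(300, 0) x0y0 373 13 scale 2.0
(300, 300) x0y0 263 13 scale 2.0
```

View pics/mos3.png

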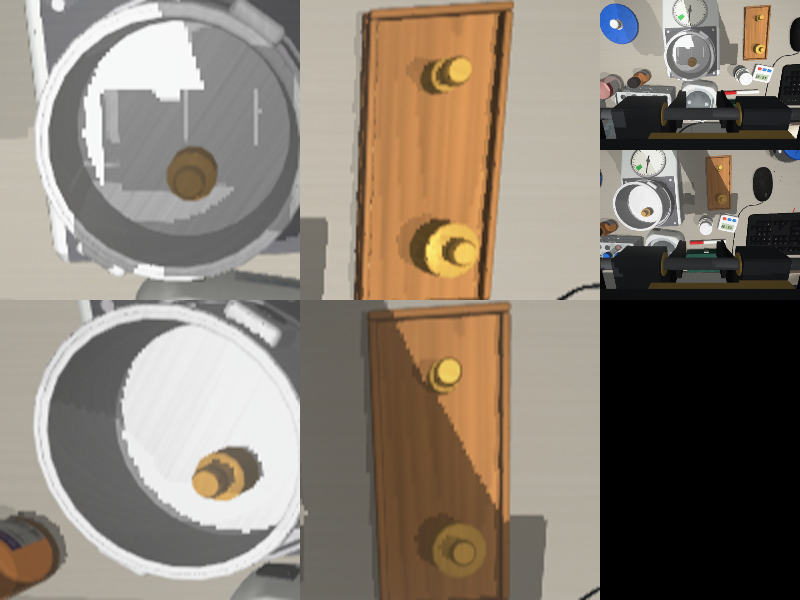

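The mosaic shows both knob tops in both views, in crop pixels: weight_100 knob at (190,183) and (206,483), weight_50 at (460,68) and (449,371), weight_200 at (461,251) and (463,552). The bucket's outer rim spans columns 37–303 and rows 4–279 in view 3.

```bash
python3 - <<'E'
from h import *
import json
W=[None]+[cam('wrist',json.load(open(f'w{i}.json'))) for i in(1,2,3,4)]
S=cam('scene')
for n,p,q,h in(('w100',(257,178.5),(122,178.5),.14),('w50',(453,47),(337.5,48.5),.039),('w200',(453.5,138.5),(344.5,139),.048),('rim',(247,157.5),(103.5,157.3),.157)):
    X,e=tri((W[3],p),(W[4],q)); print(n,X.round(4),round(e,4),'planes',plane(W[3],p,h).round(4),plane(W[4],q,h).round(4))
# tray corners on z=.014 : from w4 crop corners
f=lambda x,y:(263+(x-300)/2,13+(y-300)/2)
for p in((369,312),(509,305),(511,522)): print('tray',plane(W[4],f(*p),.014).round(4))
s=dict(np.load('x') ) if 0 else None
# knob lid in w2 : (48,440-300)*1.4
print('knob w2',plane(W[2],(50*1.4,139*1.4),.035).round(4))
# dial angles: cast to tilted plane through the hub
K=lambda x,y:(171+(x-400)/2.5,96+y/2.5)
w1hub=(77*1.4,119*1.4)
hub,e=tri((W[1],w1hub),(W[2],K(662,181)));print('hub',hub.round(4),e)
for tilt in(0,.2,.3,.4):
    n=np.array([-np.sin(tilt),0,np.cos(tilt)]);u=np.array([np.cos(tilt),0,np.sin(tilt)])
    def on(p):
        o,d=ray(W[2],p);v=o+d*((hub-o)@n)/(d@n)-hub;return np.arctan2(-v[1],v@u)
    hub=plane(W[2],K(662,181),.05)
    print(tilt,on(K(656,272)),on(K(664,145)),on(K(601,229)))
E
```

```text
w100 [0.6071 0.1857 0.1392] 0.0 planes [0.607  0.1858 0.14  ] [0.6069 0.1861 0.14  ]
w50 [0.4837 0.3912 0.0381] 0.0006 planes [0.4833 0.3908 0.039 ] [0.4844 0.3911 0.039 ]
w200 [0.5798 0.4029 0.0417] 0.0004 planes [0.5789 0.4    0.048 ] [0.5796 0.4018 0.048 ]
rim [0.5859 0.1786 0.1541] 0.0002 planes [0.5857 0.1788 0.157 ] [0.5853 0.18   0.157 ]
tray [0.451  0.3485 0.014 ]
tray [0.4473 0.4263 0.014 ]
tray [0.5649 0.4354 0.014 ]
knob w2 [ 0.499  -0.0514  0.035 ]
hub [0.4673 0.1761 0.041 ] 0.0008883385532806219
0 0.0681145385501266 -3.0837352215881375 0.8999355065267741
0.2 0.065553740454993 -3.086443897322842 0.9053918541271242
0.3 0.06328504519311187 -3.0886317507054413 0.9007969364119774
0.4 0.06038485874506699 -3.091348424747457 0.8911971741682532
```

Request:
carry_out:
  deltas:
    - {"hand":30,"dp":[0.043,-0.587,0.46],"spin":0}
    - {"hand":30,"dp":[0.043,-0.587,0.46],"spin":0}
    - {"hand":30,"dp":[0.043,-0.587,0.46],"spin":0}
    - {"hand":30,"dp":[0.043,-0.587,0.46],"spin":0}
    - {"hand":30,"dp":[0.043,-0.587,0.46],"spin":0}
    - {"hand":30,"dp":[0.043,-0.587,0.46],"spin":0}
    - {"hand":30,"dp":[0.043,-0.587,0.46],"spin":0}

```text
time: 3.75
ee_pos: [0.6087, 0.1861, 0.2014]
eef_rot: [-0.001, 1.0, 0.001, 0.001]
ft_force: [-0.7, 0.9, -0.4]
width: 0.0297
grip_force: 0.0
```

```bash
python3 - <<'E'
from h import *
s=read_state();print(s['ee_pos'],s['eef_rot'],s['joint_vel'].round(3) if hasattr(s['joint_vel'],'round') else s['joint_vel'],'dp',to_tool(s,np.array([.607,.1857,.128])-s['ee_pos']))
E
```

```text
[0.60866299 0.18613278 0.20142879] [-7.39991344e-04  9.99999057e-01  7.60616610e-04  8.72120279e-04] [-0.011  0.008 -0.004 -0.012  0.     0.001  0.002] dp [ 0.007 -0.002  0.294]
```

Measured values jitter by about 1 mm, and the tool is in place. I descend and grip.

Request:
carry_out:
  deltas:
    - {"hand":30,"dp":[0.006,-0.002,0.15],"spin":0}
    - {"hand":30,"dp":[0.006,-0.002,0.24],"spin":0}
    - {"hand":30,"dp":[0.006,-0.002,0.28],"spin":0}
    - {"hand":30,"dp":[0.006,-0.002,0.294],"spin":0}
    - {"hand":30,"dp":[0.006,-0.002,0.294],"spin":0}
    - {"hand":30,"dp":[0.006,-0.002,0.294],"spin":0}
    - {"hand":5,"dp":[0.006,-0.002,0.294],"spin":0}
    - {"hand":5,"dp":[0.006,-0.002,0.294],"spin":0}
    - {"hand":5,"dp":[0.006,-0.002,0.294],"spin":0}
    - {"hand":5,"dp":[0.006,-0.002,0.294],"spin":0}
    - {"hand":5,"dp":[0.006,-0.002,0.294],"spin":0}
  force: 20

```text
time: 4.85
ee_pos: [0.607, 0.1848, 0.1266]
eef_rot: [-0.0, 1.0, 0.0, 0.0]
ft_force: [0.3, -0.4, 0.2]
width: 0.014
grip_force: 20.0
```

Request:
carry_out:
  deltas:
    - {"hand":5,"dp":[0,0,-0.06],"spin":0}
    - {"hand":5,"dp":[0,0,-0.2],"spin":0}
    - {"hand":5,"dp":[0,0,-0.36],"spin":0}
    - {"hand":5,"dp":[0,0,-0.36],"spin":0}
    - {"hand":5,"dp":[0.1,0.2,-0.36],"spin":0}
    - {"hand":5,"dp":[0.15,0.4,-0.36],"spin":0}
    - {"hand":5,"dp":[0.2,0.6,-0.36],"spin":0}
    - {"hand":5,"dp":[0.3,0.78,-0.36],"spin":0}
    - {"hand":5,"dp":[0.3,0.844,-0.1],"spin":0}
    - {"hand":5,"dp":[0.3,0.844,0.1],"spin":0}
    - {"hand":5,"dp":[0.3,0.844,0.2],"spin":0}
    - {"hand":5,"dp":[0.3,0.844,0.2],"spin":0}
    - {"hand":5,"dp":[0.3,0.844,0.2],"spin":0}
    - {"hand":5,"dp":[0.3,0.844,0.2],"spin":0}

```text
time: 6.25
ee_pos: [0.5335, 0.3964, 0.08]
eef_rot: [-0.0, 1.0, 0.001, 0.002]
ft_force: [0.0, 0.9, -0.8]
width: 0.0139
grip_force: 20.0
```

```bash
python3 - <<'E'
from h import *
s=read_state();print(s['ee_pos'],s['width'],s['ft_force'],'dp',to_tool(s,np.array([.532,.3965,.0305])-s['ee_pos']))
im=camera('wrist');cv2.imwrite('pics/w5.png',im[:,:,::-1])
E
```

```text
[0.53350999 0.39642941 0.08004136] 0.013855594813399846 [ 0.00929896  0.87758573 -0.84530935] dp [ 0.007 -0.     0.198]
```

Request:
carry_out:
  deltas:
    - {"hand":5,"dp":[0.005,0,0.08],"spin":0}
    - {"hand":5,"dp":[0.005,0,0.14],"spin":0}
    - {"hand":5,"dp":[0.005,0,0.18],"spin":0}
    - {"hand":5,"dp":[0.005,0,0.196],"spin":0}
    - {"hand":5,"dp":[0.005,0,0.2],"spin":0}
    - {"hand":5,"dp":[0.005,0,0.2],"spin":0}
    - {"hand":5,"dp":[0.005,0,0.2],"spin":0}

```text
time: 7.0
ee_pos: [0.5317, 0.396, 0.0293]
eef_rot: [-0.0, 1.0, 0.001, 0.001]
ft_force: [-4.6, -3.8, 13.7]
width: 0.0139
grip_force: 20.0
```

Request:
carry_out:
  deltas:
    - {"hand":5,"dp":[0,0,-0.004],"spin":0}
    - {"hand":5,"dp":[0,0,-0.005],"spin":0}
    - {"hand":12,"dp":[0,0,-0.005],"spin":0}
    - {"hand":18,"dp":[0,0,-0.005],"spin":0}
    - {"hand":30,"dp":[0,0,-0.005],"spin":0}
    - {"hand":30,"dp":[0,0,-0.005],"spin":0}
    - {"hand":30,"dp":[0,0,-0.08],"spin":0}
    - {"hand":30,"dp":[0,0,-0.24],"spin":0}
    - {"hand":30,"dp":[0.1,0,-0.44],"spin":0}
    - {"hand":30,"dp":[0.1,0,-0.6],"spin":0}
    - {"hand":30,"dp":[0.1,0,-0.6],"spin":0}
    - {"hand":30,"dp":[0.1,0,-0.6],"spin":0}

```text
time: 8.2
ee_pos: [0.5059, 0.3962, 0.1778]
eef_rot: [-0.001, 1.0, 0.001, 0.001]
ft_force: [-0.5, -0.3, -1.0]
width: 0.0298
grip_force: 0.0
```

```bash
python3 - <<'E'
from h import *
import json
s=read_state();im=camera('wrist');cv2.imwrite('pics/w6.png',im[:,:,::-1]);sc=camera('scene');sd=camera('side')
cv2.imwrite('pics/sc6.png',sc[:,:,::-1])
json.dump({k:list(map(float,s[k])) for k in('ee_pos','eef_rot')},open('w6.json','w'))
print(s['ee_pos'],s['width'],'dp to w200',to_tool(s,np.array([.5795,.402,.035])-s['ee_pos']))
c=np.zeros((600,800,3),np.uint8);c[:420,:560]=im[:,:,::-1];c[420:600,:320]=cv2.resize(sc[290:360,190:315,::-1],(320,180),interpolation=3)
cv2.imwrite('pics/mos4.png',c)
E
```

```text
[0.50594488 0.39615977 0.1778164 ] 0.029831783277558428 dp to w200 [-0.293  0.022  0.572]
```

View pics/mos4.png

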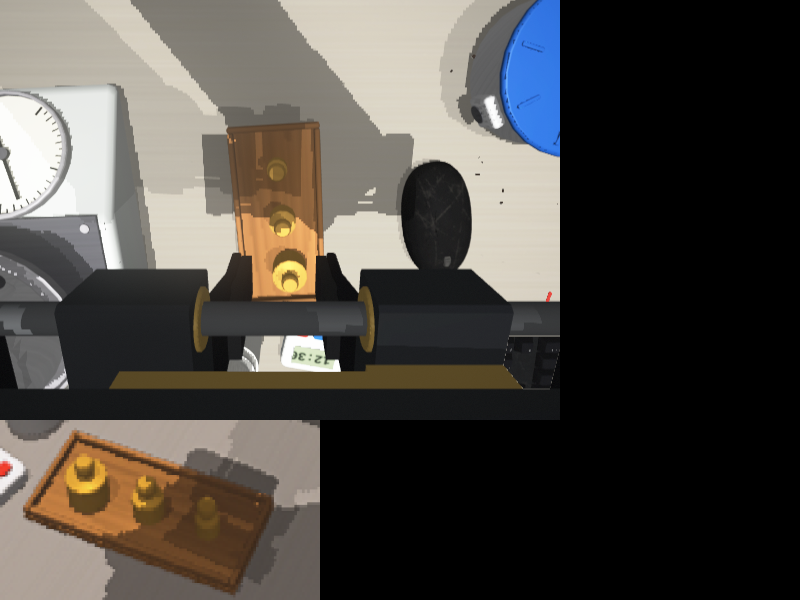

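The picture shows weight_100 upright in the middle of the tray, knob near (283,227). weight_200's knob top is near (291,283).

```bash
python3 - <<'E'
from h import *
import json
s=json.load(open('w6.json'));C=cam('wrist',s);X=plane(C,(291,283.5),.048);print(X, plane(C,(283,228.5),.043))
X,e=tri((C,(291,283.5)),(cam('wrist',json.load(open('w4.json'))),(344.5,139)),(cam('wrist',json.load(open('w3.json'))),(453.5,138.5)));print(X,e)
E
```

```text
[0.57730027 0.40315231 0.048     ] [0.52922556 0.39628777 0.043     ]
[0.57991024 0.40291831 0.04222655] 0.0005863602888502334
```

Request:
carry_out:
  deltas:
    - {"hand":40,"dp":[-0.15,0.025,0.0],"spin":0}
    - {"hand":40,"dp":[-0.292,0.025,0.15],"spin":0}
    - {"hand":40,"dp":[-0.292,0.025,0.34],"spin":0}
    - {"hand":40,"dp":[-0.292,0.025,0.46],"spin":0}
    - {"hand":40,"dp":[-0.292,0.025,0.54],"spin":0}
    - {"hand":40,"dp":[-0.292,0.025,0.571],"spin":0}
    - {"hand":40,"dp":[-0.292,0.025,0.571],"spin":0}
    - {"hand":40,"dp":[-0.292,0.025,0.571],"spin":0}
    - {"hand":40,"dp":[-0.292,0.025,0.571],"spin":0}

```text
time: 9.25
ee_pos: [0.5792, 0.4025, 0.0354]
eef_rot: [-0.0, 1.0, 0.001, 0.001]
ft_force: [-0.2, -0.2, 0.6]
width: 0.0404
grip_force: 0.0
```

Request:
carry_out:
  deltas:
    - {"hand":5,"dp":[0,0,0],"spin":0}
    - {"hand":5,"dp":[0,0,0],"spin":0}
    - {"hand":5,"dp":[0,0,0],"spin":0}
    - {"hand":5,"dp":[0,0,0],"spin":0}
    - {"hand":5,"dp":[0,0,0],"spin":0}
    - {"hand":5,"dp":[0,0,-0.06],"spin":0}
    - {"hand":5,"dp":[0,0,-0.2],"spin":0}
    - {"hand":5,"dp":[0,0,-0.4],"spin":0}
    - {"hand":5,"dp":[0,0,-0.6],"spin":0}
    - {"hand":5,"dp":[0,0,-0.8],"spin":0}
    - {"hand":5,"dp":[0,0,-0.8],"spin":0}
  force: 30

```text
time: 10.35
ee_pos: [0.581, 0.4035, 0.244]
eef_rot: [-0.0, 1.0, 0.004, 0.005]
ft_force: [1.0, 1.0, -0.8]
width: 0.0135
grip_force: 30.0
```

```bash
python3 - <<'E'
from h import *
s=read_state();print(s['ee_pos'],s['width'],s['ft_force'],'dp',to_tool(s,np.array([.586,.179,.232])-s['ee_pos']))
E
```

```text
[0.58099608 0.40345221 0.24396141] 0.013509632056397 [ 0.98556618  1.01891114 -0.8389536 ] dp [-0.019 -0.898  0.041]
```

Request:
carry_out:
  deltas:
    - {"hand":5,"dp":[-0.019,-0.15,0.04],"spin":0}
    - {"hand":5,"dp":[-0.019,-0.32,0.04],"spin":0}
    - {"hand":5,"dp":[-0.019,-0.5,0.04],"spin":0}
    - {"hand":5,"dp":[-0.019,-0.68,0.04],"spin":0}
    - {"hand":5,"dp":[-0.019,-0.82,0.04],"spin":0}
    - {"hand":5,"dp":[-0.019,-0.898,0.04],"spin":0}
    - {"hand":5,"dp":[-0.019,-0.898,0.04],"spin":0}
    - {"hand":5,"dp":[-0.019,-0.898,0.04],"spin":0}
    - {"hand":5,"dp":[-0.019,-0.898,0.04],"spin":0}

```text
time: 11.25
ee_pos: [0.5831, 0.1791, 0.2238]
eef_rot: [-0.001, 1.0, 0.0, -0.0]
ft_force: [0.4, 0.1, -3.1]
width: 0.014
grip_force: 30.0
```

```bash
python3 - <<'E'
from h import *
s=read_state();print(s['ee_pos'],s['width'],s['ft_force'],'dp',to_tool(s,np.array([.586,.179,.131])-s['ee_pos']))
E
```

```text
[0.58306429 0.17908395 0.22383193] 0.01397461942324706 [ 0.42350538  0.11072799 -3.08907214] dp [-0.012 -0.001  0.371]
```

Request:
carry_out:
  deltas:
    - {"hand":5,"dp":[-0.012,0,0.12],"spin":0}
    - {"hand":5,"dp":[-0.012,0,0.24],"spin":0}
    - {"hand":5,"dp":[-0.012,0,0.31],"spin":0}
    - {"hand":5,"dp":[-0.012,0,0.34],"spin":0}
    - {"hand":5,"dp":[-0.012,0,0.355],"spin":0}
    - {"hand":5,"dp":[-0.012,0,0.365],"spin":0}
    - {"hand":5,"dp":[-0.012,0,0.371],"spin":0}
    - {"hand":5,"dp":[-0.012,0,0.371],"spin":0}
    - {"hand":5,"dp":[-0.012,0,0.371],"spin":0}
    - {"hand":5,"dp":[-0.012,0,0.371],"spin":0}

```text
time: 12.25
ee_pos: [0.5867, 0.1776, 0.1315]
eef_rot: [-0.0, 1.0, 0.0, 0.0]
ft_force: [0.1, 0.6, -1.2]
width: 0.0136
grip_force: 30.0
```

Request:
carry_out:
  deltas:
    - {"hand":5,"dp":[0,0,0.005],"spin":0}
    - {"hand":5,"dp":[0,0,0.01],"spin":0}
    - {"hand":5,"dp":[0,0,0.014],"spin":0}
    - {"hand":5,"dp":[0,0,0.014],"spin":0}
    - {"hand":5,"dp":[0,0,0.014],"spin":0}

```text
time: 12.75
ee_pos: [0.5865, 0.1775, 0.1276]
eef_rot: [-0.0, 1.0, 0.0, 0.0]
ft_force: [0.7, 0.8, -0.5]
width: 0.0141
grip_force: 30.0
```

Request:
carry_out:
  deltas:
    - {"hand":12,"dp":[0,0,0],"spin":0}
    - {"hand":18,"dp":[0,0,0],"spin":0}
    - {"hand":28,"dp":[0,0,0],"spin":0}
    - {"hand":34,"dp":[0,0,0],"spin":0}
    - {"hand":34,"dp":[0,0,0],"spin":0}
    - {"hand":34,"dp":[0,0,-0.1],"spin":0}
    - {"hand":34,"dp":[0,0,-0.25],"spin":0}
    - {"hand":34,"dp":[0,0,-0.45],"spin":0}
    - {"hand":34,"dp":[-0.1,0,-0.62],"spin":0}
    - {"hand":34,"dp":[-0.15,0,-0.74],"spin":0}
    - {"hand":34,"dp":[-0.15,0,-0.74],"spin":0}
    - {"hand":34,"dp":[-0.15,0,-0.74],"spin":0}
    - {"hand":34,"dp":[-0.15,0,-0.74],"spin":0}

```text
time: 14.05
ee_pos: [0.6233, 0.1775, 0.3112]
eef_rot: [-0.001, 1.0, -0.0, -0.001]
ft_force: [-0.5, -1.3, -0.6]
width: 0.034
grip_force: 0.0
```

```bash
python3 - <<'E'
from h import *
import json
s=read_state();im=camera('wrist');cv2.imwrite('pics/w7.png',im[:,:,::-1]);sc=camera('scene');sd=camera('side')
json.dump({k:list(map(float,s[k])) for k in('ee_pos','eef_rot')},open('w7.json','w'))
cv2.imwrite('pics/sc7.png',sc[:,:,::-1]);cv2.imwrite('pics/sd7.png',sd[:,:,::-1])
print(s['time'],s['ee_pos'],s['width'])
c=np.zeros((600,800,3),np.uint8);c[:600,:600]=cv2.resize(im[70:270,180:380,::-1],(600,600),interpolation=3)
c[:200,600:]=cv2.resize(sc[165:265,230:330,::-1],(200,200));c[200:400,600:]=cv2.resize(sd[160:260,240:340,::-1],(200,200));c[400:550,600:]=cv2.resize(im[:,:,::-1],(200,150))
cv2.imwrite('pics/mos5.png',c)
E
```

```text
14.05 [0.62325758 0.17754592 0.31121231] 0.03403942454848644
```

View pics/mos5.png

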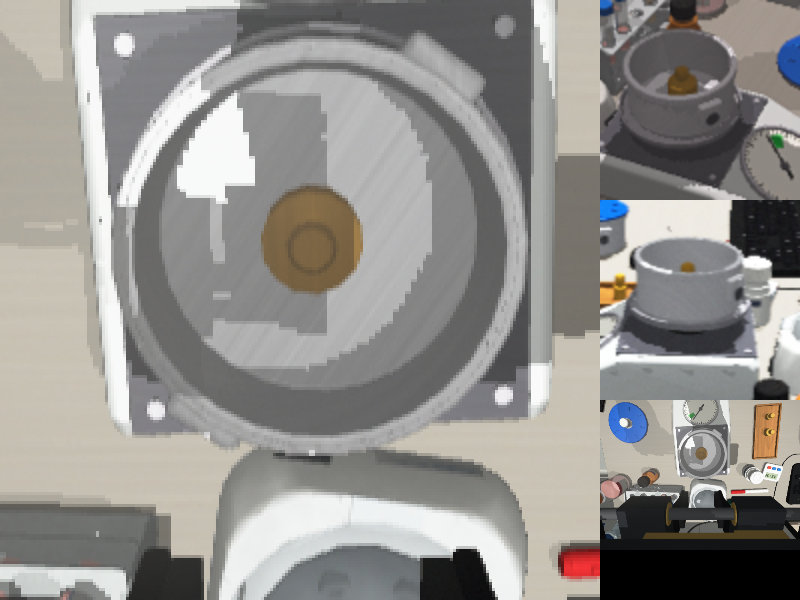

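The picture shows weight_200 upright at the bucket's centre, near (312,240). The bucket rim circle runs from about (117,240) to (526,240), and the lugs are intact. I measure the rim and move over the lid.

Request:
carry_out:
  deltas:
    - {"hand":50,"dp":[0.1,-0.2,0.0],"spin":0}
    - {"hand":50,"dp":[0.2,-0.4,0.05],"spin":0}
    - {"hand":50,"dp":[0.3,-0.6,0.1],"spin":0}
    - {"hand":50,"dp":[0.38,-0.78,0.165],"spin":0}
    - {"hand":50,"dp":[0.413,-0.93,0.165],"spin":0}
    - {"hand":50,"dp":[0.413,-0.93,0.165],"spin":0}
    - {"hand":50,"dp":[0.413,-0.93,0.165],"spin":0}
    - {"hand":50,"dp":[0.413,-0.93,0.165],"spin":0}

```text
time: 15.0
ee_pos: [0.5212, -0.0536, 0.2712]
eef_rot: [-0.001, 1.0, 0.0, 0.0]
ft_force: [0.0, 1.3, -0.9]
width: 0.0503
grip_force: 0.0
```

```bash
cat > fit.py <<'E'
from h import *
import json
from scipy.optimize import least_squares
def circ(P,r0):
    f=lambda q:np.hypot(P[:,0]-q[0],P[:,1]-q[1])-q[2]
    r=least_squares(f,[*np.median(P[:,:2],0),r0],loss='soft_l1',f_scale=.001);return r.x.round(4),np.median(abs(f(r.x))).round(5)
def rim(im,C,c0,z,rmin=.054,rmax=.066):
    e=cv2.Canny(cv2.cvtColor(im,cv2.COLOR_BGR2GRAY),40,100);v,u=np.nonzero(e[:260])
    P=np.array([plane(C,(a,b),z) for a,b in zip(u,v)]);r=np.hypot(*(P[:,:2]-c0).T);k=(r>rmin)&(r<rmax);P,r=P[k],r[k]
    a=(np.degrees(np.arctan2(*(P[:,:2]-c0).T))//4).astype(int)
    return P[[np.nonzero(a==i)[0][np.argmax(r[a==i])] for i in np.unique(a)]]
def lidfit(im,C,z):
    m=cv2.inRange(cv2.cvtColor(im,cv2.COLOR_BGR2HSV),(100,130,60),(125,255,255))
    c=max(cv2.findContours(m,cv2.RETR_EXTERNAL,cv2.CHAIN_APPROX_NONE)[0],key=cv2.contourArea)[:,0]
    return circ(np.array([plane(C,p,z) for p in c]),.0625)
E
python3 - <<'E'
from fit import *
im=cv2.imread('pics/w7.png');C=cam('wrist',json.load(open('w7.json')))
for z in(.149,.152):
    c=np.array([.586,.178])
    for _ in range(3): q,e=circ(rim(im,C,c,z),.06);c=q[:2]
    print('rim outer',z,q,e)
g=cv2.GaussianBlur(cv2.cvtColor(im,cv2.COLOR_BGR2GRAY),(3,3),0)
h=cv2.HoughCircles(g,cv2.HOUGH_GRADIENT_ALT,1,5,param1=100,param2=.6,minRadius=55,maxRadius=75);print(None if h is None else [(q,plane(C,q[:2],.1515).round(4)) for q in h[0][:4]])
print('lid w7',lidfit(im,C,.009))
s=read_state();im=camera('wrist')[:,:,::-1].copy();cv2.imwrite('pics/w8.png',im);json.dump({k:list(map(float,s[k])) for k in('ee_pos','eef_rot')},open('w8.json','w'))
C8=cam('wrist',s);print(s['ee_pos'],'lid w8',lidfit(im,C8,.009))
for i,I,CC in((7,cv2.imread('pics/w7.png'),C),(8,im,C8)):
    p=proj(CC,(.5,-.052,.03)).round().astype(int);x0,y0=max(p[0]-30,0),max(p[1]-30,0);w=I[y0:y0+60,x0:x0+60]
    m=cv2.inRange(cv2.cvtColor(w,cv2.COLOR_BGR2HSV),(0,0,150),(180,70,255));n,l,st,ce=cv2.connectedComponentsWithStats(m)
    print(i,p,[(st[j].tolist(),(ce[j]+[x0,y0]).round(1)) for j in range(1,n) if st[j,4]>40])
    cv2.imwrite(f'pics/k{i}.png',cv2.resize(I[max(p[1]-75,0):p[1]+75,max(p[0]-75,0):p[0]+75],(400,400),interpolation=3))
print(np.hstack([0]))
cv2.imwrite('pics/mos6.png',np.hstack([cv2.imread('pics/k7.png'),cv2.imread('pics/k8.png')]))
E
```

```text
rim outer 0.149 [0.5886 0.1777 0.0634] 0.00162
rim outer 0.152 [0.5878 0.1776 0.0632] 0.00172
[(array([285.      , 150.      ,  70.600174], dtype=float32), array([0.5841, 0.179 , 0.1515])), (array([285.     , 150.     ,  61.54296], dtype=float32), array([0.5841, 0.179 , 0.1515])), (array([289.     , 280.     ,  63.36712], dtype=float32), array([0.7056, 0.183 , 0.1515])), (array([69.    , 72.    , 63.1628], dtype=float32), array([0.522 , 0.0056, 0.1515]))]
lid w7 (array([ 0.504 , -0.0593,  0.0611]), np.float64(0.00027))
[ 0.52115153 -0.05357541  0.27124013] lid w8 (array([ 0.5038, -0.0597,  0.06  ]), np.float64(0.00073))
7 [74 59] [([10, 21, 36, 30, 569], array([67.7, 64. ]))]
8 [284 157] [([26, 19, 11, 25, 121], array([285.2, 158.1]))]
[0]
```

View pics/mos6.png

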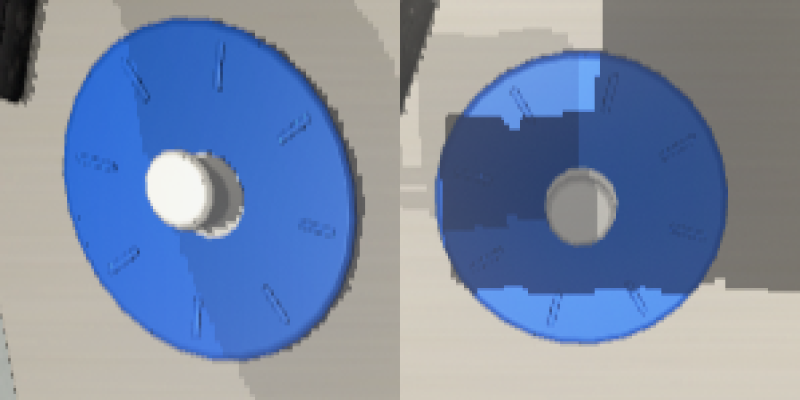

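The lid crop (right) shows the flange circle centred at about (582,196) and the knob top at (579,207).

```bash
python3 - <<'E'
from fit import *
C7=cam('wrist',json.load(open('w7.json')));C8=cam('wrist',json.load(open('w8.json')))
f8=(277.2,155.7);k8=(276.1,159.6);k7=(67.4,63.6)
print('flange',plane(C8,f8,.01),'knob',plane(C8,k8,.035),plane(C7,k7,.035),tri((C8,k8),(C7,k7)))
im=cv2.imread('pics/w7.png')
def rimfit(im,C,c,z,radii=(.06,.0535)):
    e=cv2.Canny(cv2.cvtColor(im,cv2.COLOR_BGR2GRAY),30,80);v,u=np.nonzero(e[:265])
    P=np.array([plane(C,(a,b),z)[:2] for a,b in zip(u,v)])
    for it in range(8):
        r=np.hypot(*(P-c).T);d=np.min([abs(r-q) for q in radii],0);k=d<(.004 if it<4 else .002);Q=P[k]
        f=lambda x:(lambda r:np.array([r-q for q in radii])[np.argmin([abs(r-q) for q in radii],0),range(len(r))])(np.hypot(*(Q-x).T))
        c=least_squares(f,c,loss='soft_l1',f_scale=.0007).x
    return c.round(4),k.sum(),np.median(abs(f(c))).round(5)
for z in(.1485,.1515):
  for c in((.586,.178),(.584,.180),(.588,.177)):
    print(z,rimfit(im,C7,np.array(c),z),rimfit(im,C7,np.array(c),z,(.06,)),rimfit(im,C7,np.array(c),z,(.0535,)))
i3=cv2.imread('pics/w3.png');C3=cam('wrist',json.load(open('w3.json')));print('w3',rimfit(i3,C3,np.array([.586,.178]),.1565))
# overlay
o=cv2.resize(im[70:270,180:380],(600,600),interpolation=3);c=rimfit(im,C7,np.array([.586,.178]),.1515)[0]
for r in(.0535,.06):
    for a in np.linspace(0,2*np.pi,120):
        p=proj(C7,(c[0]+r*np.cos(a),c[1]+r*np.sin(a),.1515));cv2.circle(o,tuple(((p-[180,70]+.5)*3-.5).round().astype(int).tolist()),1,(0,0,255),-1)
cv2.imwrite('pics/ov.png',o)
E
```

```text
flange [ 0.5010592  -0.06005388  0.01      ] knob [ 0.50175065 -0.06087379  0.035     ] [ 0.50490622 -0.05722304  0.035     ] (array([ 0.5035638 , -0.06129024,  0.02682214]), np.float64(0.0006576062270005276))
0.1485 (array([0.5889, 0.1799]), np.int64(1163), np.float64(0.00048)) (array([0.5887, 0.18  ]), np.int64(678), np.float64(0.00076)) (array([0.589 , 0.1799]), np.int64(490), np.float64(0.00027))
0.1485 (array([0.5889, 0.1799]), np.int64(1163), np.float64(0.00048)) (array([0.5887, 0.18  ]), np.int64(677), np.float64(0.00076)) (array([0.5802, 0.1779]), np.int64(350), np.float64(0.00082))
0.1485 (array([0.5889, 0.1799]), np.int64(1163), np.float64(0.00048)) (array([0.5887, 0.18  ]), np.int64(678), np.float64(0.00076)) (array([0.589 , 0.1799]), np.int64(490), np.float64(0.00027))
0.1515 (array([0.5885, 0.1798]), np.int64(1216), np.float64(0.00074)) (array([0.5878, 0.18  ]), np.int64(668), np.float64(0.00085)) (array([0.5886, 0.1798]), np.int64(520), np.float64(0.0004))
0.1515 (array([0.5885, 0.1798]), np.int64(1216), np.float64(0.00074)) (array([0.5878, 0.18  ]), np.int64(666), np.float64(0.00084)) (array([0.5816, 0.1778]), np.int64(380), np.float64(0.00101))
0.1515 (array([0.5885, 0.1798]), np.int64(1216), np.float64(0.00074)) (array([0.5878, 0.18  ]), np.int64(672), np.float64(0.00086)) (array([0.5886, 0.1798]), np.int64(520), np.float64(0.0004))
w3 (array([0.5882, 0.1804]), np.int64(1151), np.float64(0.00067))
```

View pics/ov.png

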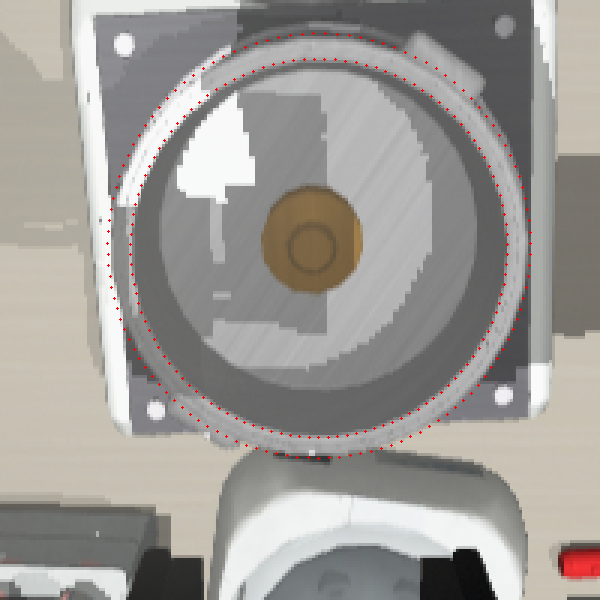

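The overlay shows the 53.5 mm circle lying exactly on the mouth's inner edge. I use weight_200's known release point to check the wrist camera's bias.

```bash
python3 - <<'E'
from fit import *
C7=cam('wrist',json.load(open('w7.json')));C8=cam('wrist',json.load(open('w8.json')))
print(plane(C7,(283.8,152.5),.1405),'vs .5865 .1775')
# flange contour fit, knob contour from shading via fitEllipse on dark+light blue
im=cv2.imread('pics/w8.png');hsv=cv2.cvtColor(im,cv2.COLOR_BGR2HSV)
m=cv2.inRange(hsv,(100,120,20),(130,255,255));m[:75]=0;m[240:]=0
cs=cv2.findContours(m,cv2.RETR_CCOMP,cv2.CHAIN_APPROX_NONE)[0]
for c in cs:
    if len(c)>40:
        (x,y),ax,_=cv2.fitEllipse(c);print(len(c),(round(x,1),round(y,1)),np.round(ax,1),plane(C8,(x,y),.01).round(4),plane(C8,(x,y),.035).round(4))
s=read_state();print(s['ee_pos'],to_tool(s,np.array([.5018,-.0595,.06])-s['ee_pos']))
E
```

```text
[0.58756527 0.17801786 0.1405    ] vs .5865 .1775
380 (277.9, 155.9) [104.7 108.6] [ 0.5013 -0.0592  0.01  ] [ 0.4978 -0.0589  0.035 ]
85 (276.4, 158.8) [28.6 31.1] [ 0.5045 -0.061   0.01  ] [ 0.5009 -0.0606  0.035 ]
[ 0.52130421 -0.05311662  0.27120165] [ 0.078 -0.026  0.845]
```

Request:
carry_out:
  deltas:
    - {"hand":50,"dp":[0.05,-0.03,0.15],"spin":0}
    - {"hand":50,"dp":[0.082,-0.03,0.33],"spin":0}
    - {"hand":50,"dp":[0.082,-0.03,0.52],"spin":0}
    - {"hand":50,"dp":[0.082,-0.03,0.7],"spin":0}
    - {"hand":50,"dp":[0.082,-0.03,0.85],"spin":0}
    - {"hand":50,"dp":[0.082,-0.03,0.85],"spin":0}
    - {"hand":50,"dp":[0.082,-0.03,0.85],"spin":0}
    - {"hand":50,"dp":[0.082,-0.03,0.85],"spin":0}

```text
time: 15.85
ee_pos: [0.5022, -0.062, 0.0609]
eef_rot: [-0.001, 1.0, 0.0, 0.002]
ft_force: [0.1, -0.6, 1.0]
width: 0.0498
grip_force: 0.0
```

```bash
python3 - <<'E'
from h import *
s=read_state();print(s['ee_pos'],s['eef_rot'],to_tool(s,np.array([.5008,-.0605,.015])-s['ee_pos']))
E
```

```text
[ 0.50216966 -0.06200592  0.06093609] [-9.29705088e-04  9.99998328e-01  1.56930530e-04  1.56678359e-03] [0.006 0.006 0.184]
```

Request:
carry_out:
  deltas:
    - {"hand":50,"dp":[0.003,0.002,0.09],"spin":0}
    - {"hand":50,"dp":[0.003,0.002,0.15],"spin":0}
    - {"hand":50,"dp":[0.003,0.002,0.182],"spin":0}
    - {"hand":50,"dp":[0.003,0.002,0.182],"spin":0}
    - {"hand":50,"dp":[0.003,0.002,0.182],"spin":0}
    - {"hand":20,"dp":[0.003,0.002,0.182],"spin":0}
    - {"hand":20,"dp":[0.003,0.002,0.182],"spin":0}
    - {"hand":20,"dp":[0.003,0.002,0.182],"spin":0}
    - {"hand":20,"dp":[0.003,0.002,0.182],"spin":0}
    - {"hand":20,"dp":[0.003,0.002,0.182],"spin":0}
  force: 25

```text
time: 16.85
ee_pos: [0.4998, -0.062, 0.0135]
eef_rot: [-0.0, 1.0, 0.0, 0.0]
ft_force: [-0.9, -0.8, 3.5]
width: 0.0275
grip_force: 25.4
```

```bash
python3 - <<'E'
from h import *
for _ in range(1):
    s=read_state();print(s['ee_pos'],s['eef_rot'],s['width'])
im=camera('wrist')[:,:,::-1];cv2.imwrite('pics/w9.png',im)
E
```

```text
[ 0.49978796 -0.06201296  0.01351992] [-4.65497588e-04  9.99999877e-01  9.75904454e-05  1.41178035e-04] 0.027495281774543495
```

Request:
carry_out:
  deltas:
    - {"hand":20,"dp":[0,0,-0.06],"spin":0}
    - {"hand":20,"dp":[0,0,-0.2],"spin":0}
    - {"hand":20,"dp":[0,0,-0.4],"spin":0}
    - {"hand":20,"dp":[0,0,-0.6],"spin":0}
    - {"hand":20,"dp":[0,0,-0.8],"spin":0}
    - {"hand":20,"dp":[0,0,-0.9],"spin":0}
    - {"hand":20,"dp":[-0.08,0.18,-0.9],"spin":0}
    - {"hand":20,"dp":[-0.15,0.36,-0.9],"spin":0}
    - {"hand":20,"dp":[-0.22,0.54,-0.9],"spin":0}
    - {"hand":20,"dp":[-0.3,0.72,-0.9],"spin":0}
    - {"hand":20,"dp":[-0.347,0.87,-0.9],"spin":0}
    - {"hand":20,"dp":[-0.347,0.964,-0.9],"spin":0}
    - {"hand":20,"dp":[-0.347,0.964,-0.9],"spin":0}
    - {"hand":20,"dp":[-0.347,0.964,-0.9],"spin":0}
    - {"hand":20,"dp":[-0.347,0.964,-0.9],"spin":0}

```text
time: 18.4
ee_pos: [0.5863, 0.1774, 0.2383]
eef_rot: [0.0, 1.0, -0.0, 0.0]
ft_force: [0.1, -0.2, -1.7]
width: 0.0273
grip_force: 25.4
```

```bash
python3 - <<'E'
from h import *
s=read_state();print(s['ee_pos'],s['eef_rot'],s['width'],to_tool(s,np.array([.5867,.1793,.185])-s['ee_pos']))
a=camera('scene');b=camera('side');w=camera('wrist')
c=np.zeros((600,800,3),np.uint8)
c[:400,:400]=cv2.resize(a[110:270,200:360,::-1],(400,400),interpolation=3);c[:400,400:]=cv2.resize(b[100:260,210:370,::-1],(400,400),interpolation=3);c[400:,:266]=cv2.resize(w[:,:,::-1],(266,200))
cv2.imwrite('pics/mos7.png',c)
E
```

```text
[0.58631917 0.17738571 0.23825734] [ 4.79509899e-04  9.99999836e-01 -3.14079824e-04  6.02785263e-06] 0.02731654259026023 [-0.002  0.008  0.213]
```

View pics/mos7.png

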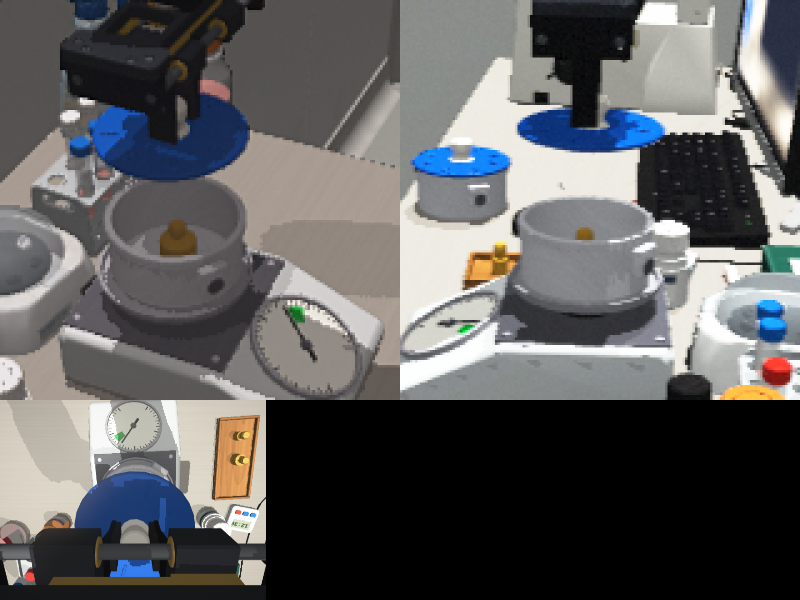

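The picture shows the lid held level above the bucket, weight_200 upright inside, and the pointer already close to green. I lower the lid.

Request:
carry_out:
  deltas:
    - {"hand":20,"dp":[-0.002,0.006,0.12],"spin":0}
    - {"hand":20,"dp":[-0.002,0.006,0.22],"spin":0}
    - {"hand":20,"dp":[-0.002,0.006,0.27],"spin":0}
    - {"hand":20,"dp":[-0.002,0.006,0.28],"spin":0}
    - {"hand":20,"dp":[-0.002,0.006,0.28],"spin":0}
    - {"hand":20,"dp":[-0.002,0.006,0.28],"spin":0}

```text
time: 19.15
ee_pos: [0.5874, 0.1806, 0.1697]
eef_rot: [-0.0, 1.0, 0.0, 0.001]
ft_force: [-0.8, -0.7, -0.5]
width: 0.0273
grip_force: 25.4
```

```bash
python3 - <<'E'
from h import *
s=read_state();print(s['ee_pos'],s['eef_rot'],s['width'],to_tool(s,np.array([.5867,.1793,.158])-s['ee_pos']))
a=camera('scene');b=camera('side')
c=np.hstack([cv2.resize(a[150:250,220:320,::-1],(400,400),interpolation=3),cv2.resize(b[140:240,230:330,::-1],(400,400),interpolation=3)])
cv2.imwrite('pics/mos8.png',c)
E
```

```text
[0.58738225 0.18058023 0.16969439] [-3.17612166e-04  9.99999451e-01  4.09723559e-04  9.11028879e-04] 0.027253322421978386 [ 0.003 -0.005  0.047]
```

View pics/mos8.png

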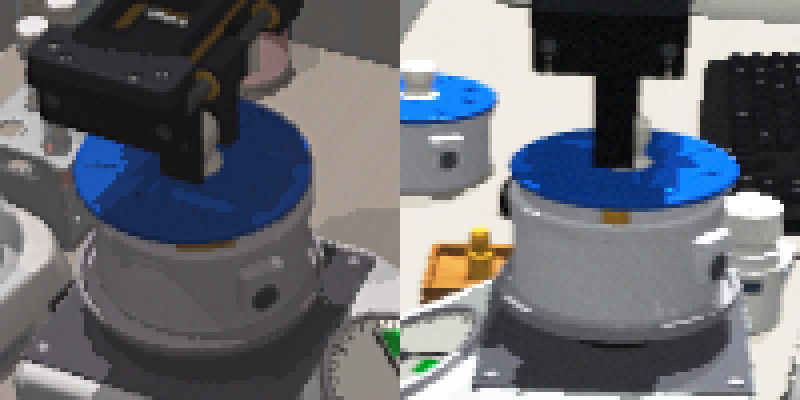

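The lid looks centred over the mouth: in the side crop the flange spans 511–740 and the rim about 513–735. I lower it the last stretch in small steps.

Request:
carry_out:
  deltas:
    - {"hand":20,"dp":[0.001,-0.002,0.015],"spin":0}
    - {"hand":20,"dp":[0.001,-0.002,0.025],"spin":0}
    - {"hand":20,"dp":[0.001,-0.002,0.033],"spin":0}
    - {"hand":20,"dp":[0.001,-0.002,0.04],"spin":0}
    - {"hand":20,"dp":[0.001,-0.002,0.044],"spin":0}
    - {"hand":20,"dp":[0.001,-0.002,0.048],"spin":0}
    - {"hand":20,"dp":[0.001,-0.002,0.05],"spin":0}
    - {"hand":20,"dp":[0.001,-0.002,0.05],"spin":0}
    - {"hand":20,"dp":[0.001,-0.002,0.05],"spin":0}
    - {"hand":20,"dp":[0.001,-0.002,0.05],"spin":0}

```text
time: 20.25
ee_pos: [0.5864, 0.18, 0.1559]
eef_rot: [-0.0, 1.0, 0.0, 0.0]
ft_force: [-0.5, -0.5, 0.5]
width: 0.0274
grip_force: 25.4
```

```bash
python3 - <<'E'
from h import *
s=read_state();print(s['ee_pos'],s['eef_rot'],s['width'],s['ft_force'])
a=camera('scene');b=camera('side')
c=np.zeros((600,800,3),np.uint8);c[:400]=np.hstack([cv2.resize(a[150:250,220:320,::-1],(400,400),interpolation=3),cv2.resize(b[140:240,230:330,::-1],(400,400),interpolation=3)])
c[400:,:220]=cv2.resize(a[220:280,290:356,::-1],(220,200),interpolation=3)
cv2.imwrite('pics/mos9.png',c)
E
```

```text
[0.58640862 0.18002285 0.15587754] [-4.68636919e-04  9.99999888e-01  6.23797710e-05  1.16027138e-05] 0.02740170733456336 [-0.51357193 -0.53434294  0.46669477]
```

That makes 11 pictures viewed, one over the allowed 10, so I look at no more and check numerically from here. I release and rise to a wrist view.

Request:
carry_out:
  deltas:
    - {"hand":25,"dp":[0,0,0],"spin":0}
    - {"hand":32,"dp":[0,0,0],"spin":0}
    - {"hand":42,"dp":[0,0,0],"spin":0}
    - {"hand":48,"dp":[0,0,0],"spin":0}
    - {"hand":48,"dp":[0,0,0],"spin":0}
    - {"hand":48,"dp":[0,0,-0.08],"spin":0}
    - {"hand":48,"dp":[0,0,-0.25],"spin":0}
    - {"hand":48,"dp":[-0.05,0,-0.42],"spin":0}
    - {"hand":48,"dp":[-0.12,0,-0.6],"spin":0}
    - {"hand":48,"dp":[-0.15,0,-0.62],"spin":0}
    - {"hand":48,"dp":[-0.15,0,-0.62],"spin":0}
    - {"hand":48,"dp":[-0.15,0,-0.62],"spin":0}
    - {"hand":48,"dp":[-0.15,0,-0.62],"spin":0}

```text
time: 21.65
ee_pos: [0.623, 0.1801, 0.3093]
eef_rot: [-0.001, 1.0, -0.0, -0.001]
ft_force: [0.0, -0.6, -0.4]
width: 0.0478
grip_force: 0.0
```

```bash
python3 - <<'E'
from fit import *
s=read_state();w=camera('wrist')[:,:,::-1].copy();a=camera('scene')[:,:,::-1].copy();b=camera('side')[:,:,::-1].copy()
for n,i in(('w',w),('sc',a),('sd',b)): cv2.imwrite(f'pics/{n}10.png',i)
json.dump({k:list(map(float,s[k])) for k in('ee_pos','eef_rot')},open('w10.json','w'))
print(s['time'],s['ee_pos'])
C=cam('wrist',s);E=[]
for n,im,CC in(('w',w,C),('sc',a,cam('scene')),('sd',b,cam('side'))):
    m=cv2.inRange(cv2.cvtColor(im,cv2.COLOR_BGR2HSV),(100,120,20),(130,255,255))
    p0=proj(CC,(.588,.18,.152))
    cs=[c for c in cv2.findContours(m,cv2.RETR_EXTERNAL,cv2.CHAIN_APPROX_NONE)[0] if cv2.contourArea(c)>300]
    c=min(cs,key=lambda c:np.linalg.norm(c[:,0].mean(0)-p0));h=cv2.convexHull(c)[:,0]
    (x,y),ax,ang=cv2.fitEllipse(h);E.append((CC,(x,y)));x0,y0,ww,hh=cv2.boundingRect(h)
    print(n,p0.round(1),'ell',round(x,1),round(y,1),np.round(ax,1),round(ang),'bbox',x0,y0,ww,hh)
    for z in(.1485,.1535,.1585): print('  z',z,circ(np.array([plane(CC,p,z) for p in h]),.0625))
print('centre tri',tri(*E))
# dial
g=np.array(blobs(w[:,:,::-1],(45,120,60),(75,255,255),10)[0],dtype=object);print(g)
E
```

```text
21.65 [0.6230073  0.18008664 0.30931364]
w [283.2 155.4] ell 283.7 154.1 [144.4 145.1] 119 bbox 213 82 144 145
  z 0.1485 (array([0.5907, 0.1805, 0.0619]), np.float64(0.00018))
  z 0.1535 (array([0.59  , 0.1805, 0.0609]), np.float64(0.00018))
  z 0.1585 (array([0.5893, 0.1804, 0.06  ]), np.float64(0.00017))
sc [268.8 195.7] ell 268.5 196.6 [37.4 58.9] 87 bbox 239 178 59 38
  z 0.1485 (array([0.5909, 0.1761, 0.0626]), np.float64(0.0004))
  z 0.1535 (array([0.5879, 0.1816, 0.0621]), np.float64(0.0004))
  z 0.1585 (array([0.5849, 0.1871, 0.0615]), np.float64(0.0004))
sd [284.  186.2] ell 284.9 187.7 [21.  57.1] 91 bbox 256 178 58 21
  z 0.1485 (array([0.5898, 0.1841, 0.0644]), np.float64(0.00111))
  z 0.1535 (array([0.5905, 0.1705, 0.0634]), np.float64(0.0011))
  z 0.1585 (array([0.5912, 0.1569, 0.0624]), np.float64(0.00108))
centre tri (array([0.58875885, 0.1801512 , 0.14889982]), np.float64(0.0014870736981327914))
[[29 list([249.0, 45.5]) list([246, 41, 8, 11])]]
```

The lid centre is within about 1.5 mm of the mouth centre measured from the same camera pose. That is less than the 3 mm clearance, so the spigot is in. Now I check the dial numerically.

Request:
carry_out:
  deltas:
    - {"hand":48,"dp":[0.2,0,0],"spin":0}
    - {"hand":48,"dp":[0.4,0,0.05],"spin":0}
    - {"hand":48,"dp":[0.58,0.06,0.1],"spin":0}
    - {"hand":48,"dp":[0.58,0.06,0.1],"spin":0}
    - {"hand":48,"dp":[0.58,0.06,0.1],"spin":0}
    - {"hand":48,"dp":[0.58,0.06,0.1],"spin":0}
    - {"hand":48,"dp":[0.58,0.06,0.1],"spin":0}

```text
time: 22.5
ee_pos: [0.48, 0.1945, 0.2861]
eef_rot: [0.0, 1.0, 0.0, 0.0]
ft_force: [-0.0, 0.3, 0.8]
width: 0.0478
grip_force: 0.0
```

```bash
python3 - <<'E'
from fit import *
for i in range(2):
    s=read_state();im=camera('wrist');C=cam('wrist',s);cv2.imwrite(f'pics/w11_{i}.png',im[:,:,::-1])
    q=proj(C,plane(cam('wrist',json.load(open('w2.json'))),(171+262/2.5,96+181/2.5),.048))
    g=cv2.cvtColor(im,cv2.COLOR_RGB2GRAY)
    hs=cv2.cvtColor(im,cv2.COLOR_RGB2HSV)
    up=6;x0,y0=int(q[0])-45,int(q[1])-45;G=cv2.resize(g[y0:y0+90,x0:x0+90],None,fx=up,fy=up,interpolation=cv2.INTER_CUBIC)
    m=(G<70).astype(np.uint8);n,l,st,ce=cv2.connectedComponentsWithStats(m)
    cc=45*up;v,u=np.nonzero(m);near=np.hypot(u-cc,v-cc)<8*up
    lab=np.bincount(l[v[near],u[near]]).argmax();hub=cv2.minMaxLoc(cv2.distanceTransform((l==lab).astype(np.uint8),2,5))
    hx,hy=hub[3];v,u=np.nonzero(l==lab);r=np.hypot(u-hx,v-hy);print(q.round(1),'hub',hx/up+x0,hy/up+y0,'rad',hub[1]/up,'maxr',r.max()/up)
    k=r>.6*r.max();tip=np.arctan2(-(u[k]-hx).mean(),(v[k]-hy).mean())
    gm=cv2.inRange(cv2.resize(hs[y0:y0+90,x0:x0+90],None,fx=up,fy=up,interpolation=0),(45,90,40),(80,255,255));v,u=np.nonzero(gm)
    a=np.arctan2(-(u-hx),(v-hy));print('pointer',round(tip,3),'green mean',a.mean().round(3),'range',np.percentile(a,[1,99]).round(3),len(a),'r',(np.percentile(np.hypot(u-hx,v-hy),[1,99])/up).round(1))
print(s['ee_pos'],s['time'])
E
```

```text
[266.  165.2] hub 274.3333333333333 158.33333333333334 rad 1.3999999364217122 maxr 7.236097782030804
pointer 0.918 green mean 0.904 range [0.773 1.031] 4248 r [33.2 47.9]
[266.  165.3] hub 271.8333333333333 160.33333333333334 rad 1.4317833582560222 maxr 6.851601597031489
pointer -2.262 green mean 0.901 range [0.763 1.035] 4068 r [30.  44.7]
[0.47993582 0.19451028 0.28596455] 22.55
```

```bash
python3 - <<'E'
from fit import *
hubW=plane(cam('wrist',json.load(open('w2.json'))),(171+262/2.5,96+181/2.5),.048)
s=read_state();C=cam('wrist',s);q=proj(C,hubW)
im=cv2.imread('pics/w11_1.png');g=cv2.cvtColor(im,cv2.COLOR_BGR2GRAY).astype(np.float32);hs=cv2.cvtColor(im,cv2.COLOR_BGR2HSV)
P=cv2.warpPolar(g,(45,720),tuple(map(float,q)),45,cv2.WARP_POLAR_LINEAR|cv2.INTER_LINEAR)
for a,b in((8,14),(14,20),(20,26),(-14,-8)):
    pr=P[:,abs(b):abs(a)].mean(1) if a<0 else P[:,a:b].mean(1); i=pr.argmin(); t=np.radians(i/2); print((a,b),'darkest angle from uphill',round(float(np.arctan2(-np.cos(t),np.sin(t))),3),pr.min().round(),np.median(pr))
m=cv2.inRange(hs,(45,90,40),(80,255,255));n,l,st,ce=cv2.connectedComponentsWithStats(m)
v,u=np.nonzero(m[int(q[1])-50:int(q[1])+50,int(q[0])-50:int(q[0])+50]);u=u+int(q[0])-50-q[0];v=v+int(q[1])-50-q[1];a=np.arctan2(-u,v)
print('green',a.mean(),a.min(),a.max(),len(a),np.hypot(u,v).min(),np.hypot(u,v).max())
E
```

```text
(8, 14) darkest angle from uphill -2.33 58.0 145.44254
(14, 20) darkest angle from uphill 0.934 73.0 156.66382
(20, 26) darkest angle from uphill 0.925 69.0 174.67929
(-14, -8) darkest angle from uphill -2.33 58.0 145.44254
green 0.9350454536416111 0.7701990700812852 1.108193741518973 113 22.214890726139835 36.90439149032094
```

Pointer and sector centre agree to about 0.02 rad. As a last numeric check I compare the expected seated outline with the lid mask in both fixed cameras, and check the tray weights.

```bash
python3 - <<'E'
from fit import *
t=np.linspace(0,2*np.pi,360)
for n,f in(('scene','sc10'),('side','sd10')):
    C=cam(n);im=cv2.imread(f'pics/{f}.png');m=cv2.inRange(cv2.cvtColor(im,cv2.COLOR_BGR2HSV),(100,120,20),(130,255,255))
    p0=proj(C,(.588,.18,.152));c=min([c for c in cv2.findContours(m,0,1)[0] if cv2.contourArea(c)>300],key=lambda c:np.linalg.norm(c[:,0].mean(0)-p0))
    print(n,'mask',cv2.boundingRect(c))
    for dz,tl,ax in((0,0,0),(.005,0,0),(.0025,.04,0),(.0025,-.04,0),(.0025,.04,1),(.0025,-.04,1)):
        X=np.array([(.588+.0625*np.cos(a),.1795+.0625*np.sin(a),zz+dz+tl*.0625*(np.cos(a) if ax==0 else np.sin(a))) for a in t for zz in(.1486,.1536)])
        q=np.array([proj(C,x) for x in X]);print('  ',dz,tl,ax,'exp',q.min(0).round(1),(np.ptp(q,0)+1).round(1))
sc=cv2.imread('pics/sc10.png');print([b for b in blobs(sc[:,:,::-1],(12,120,60),(32,255,255),8)[0] if b[1][1]>280 and b[1][0]<320])
sd=cv2.imread('pics/sd10.png');s0=cv2.imread('pics/side0.png');d=cv2.absdiff(sd,s0)[240:345,305:460].max(2);print('bottle region change px',(d>60).sum())
E
```

```text
scene mask (239, 178, 59, 38)
   0 0 0 exp [239.  177.3] [60.8 40.1]
   0.005 0 0 exp [238.8 175.5] [61.  40.1]
   0.0025 0.04 0 exp [238.8 176. ] [61.  40.9]
   0.0025 -0.04 0 exp [239.  176.8] [60.9 39.4]
   0.0025 0.04 1 exp [238.8 177.2] [61.  38.4]
   0.0025 -0.04 1 exp [238.9 175.6] [60.9 41.8]
side mask (256, 178, 58, 21)
   0 0 0 exp [255.3 176.3] [58.4 23. ]
   0.005 0 0 exp [255.3 174.3] [58.5 22.8]
   0.0025 0.04 0 exp [255.3 175.4] [58.5 22.7]
   0.0025 -0.04 0 exp [255.3 175.1] [58.4 23.3]
   0.0025 0.04 1 exp [255.3 174.3] [58.5 25. ]
   0.0025 -0.04 1 exp [255.3 176.3] [58.5 20.7]
[(3364, [248.7, 324.9], [199, 294, 98, 64])]
bottle region change px 4
```

```bash
python3 -c "
from bench import *
print(close_job())"
```

```text
the job is handed in; nothing more can be done
None
```

The job is handed in but no verdict came back: weight_200 is in the bucket, weight_100 and weight_50 stand on the tray, the lid measures seated and level, and the pointer is about 0.02 rad from the sector's middle; I viewed 11 pictures, one over the limit of 10.

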